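Fit the insulating spacer between transformer and heat sink

ROBOT

A 6-joint arm with a two-finger parallel gripper is mounted at the origin on the work surface. World frame = base frame: x ahead of the robot, y to its left, z up, the work surface at z = 0. Lengths are in mm, angles in rad, forces in N, time in s.
With the tool pointing down it reaches from about 275 to 750 mm from the base axis. Payload 10.2 kg.
Tool frame: the origin (TCP) lies midway between the tips of the shut fingers; the grasp point (between the pads) lies 19 mm behind it (manip.tcp_to_grasp is the distance from the TCP to the grasp point, in mm); z points along the fingers, x is the direction in which the jaws open and shut, and the axes are right-handed (so a half turn about z gives the same grasp; the last joint's range is limited). The gripper opens to 88 mm and grips with 3 to 60 N. Pads are 18 mm wide; open, the fingers measure 123 mm over their backs; the gripper's body (75 mm by 187 mm) begins 45 mm behind the grasp point.
Start: joints at [0.891, 0.313, 1.498, -0, 1.331, -0.223], TCP at [231.579, 471.171, 238.72] pointing down, gripper open.
Joint ranges: [-2.94, 2.94], [-0.97, 2.17], [0.19, 2.56], [-1.23, 4.37], [0.02, 3.11], [-2.88, 2.88]. Speed limits (rad/s): [2.39, 2.39, 3.01, 3.14, 3.14, 3.14].

INTERFACE

Orientations are given as a 3x3 rotation matrix whose columns are the frame's x, y, z axes.
In Python, from rig import manip gives the robot as it stands.
- The arm moves only by the tool send_rows, never from a script. Its argument "commands" is a list of rows, each a list of 6 numbers: the shift along the tool's x, y, z in cm, then the turn, a rotation vector about the tool's x, y, z in rad. In form: [[tx, ty, tz, wx, wy, wz], ...]. A call has 1 to 10 rows; each row is the pose to reach, as a shift and turn from the pose commanded when the call began, along the tool's axes at that moment; what a row does not reach only later rows make up. A row lasts 1/12 s, in which the tool goes at most 41.7 mm and 7.16 degrees, less where a joint would pass 70% of its speed; a pose out of reach is approached as far as the arm can. A call with a gripper value outside its range is refused whole. "fingers" is the closure, from 0 (fully open) to 1 (shut), set as the call begins (left out, the last holds). The fingers move at their own pace and stop on an object; "newtons" is the grip in N (left out, the last holds). Time passes only in rows, so rows that repeat a pose let the fingers close. It gives the time, the measured TCP pose, the force and the opening at its end, in the units of the state.
- manip.observe(): the state, without advancing time (a new reading comes with each control period).
- manip.grab_frame(name): name is "side" or "top" or "wrist"; returns a dict with "frame" (420x560x3 uint8, red, green, blue), "fx", "fy", "cx", "cy" (pixels), "rvec" (rotation vector, rad) and "tvec" (3), from world to camera coordinates, as OpenCV has them. Camera axes: x right, y down, z forward; pixel columns grow to the right and rows downward; lengths in mm; the calibration is good to about 2 mm. The wrist camera is an equidistant fisheye: a pixel r from the principal point sees the ray r / f radians off the axis. A picture is of the moment at which its call begins. There is no depth.
- manip.hand_in(): hands the job in, once; it reports no verdict.
The state is a dict: "t": time; "qpos": joint angles; "qvel": joint speeds; "effort": joint torques, N m; "position": TCP position; "ee_rot": TCP orientation; "wrist_force": force on the tool from outside, world axes, zero at the start; "wrist_torque": the same for the moment, N m; "gripper_width": finger opening in mm.
Only numpy, scipy, OpenCV 4.12 (cv2) and the standard library are available. Lean on these libraries where they do the work, as an engineer would, in place of code of your own. Each camera call takes 0.05 s, during which the arm holds its last target.

TASK

Take the red spacer by its tab and push it down into the middle of the gap between the transformer and the heat sink on the amplifier chassis, until its underside rests on the deck and its shoulders are level with the tops of the gap's sides; have it fully home before you let go, then leave it standing there. Leave the white and black spacers standing where they are.

Things in the scene. Friction and masses are not known exactly. Their poses are not given: they have to be found in the camera images.
- red_spacer: Red plastic spacer, upright: block 36 long (its x) x 20 thick (its y) x 40 tall (z) mm, with a grip tab 30 (x) x 14 (y) mm rising a further 36 mm from the middle of its top (76 mm overall, 60 to 130 g). Origin: centre of its underside. The one to fit; the three spacers may stand in any order, turned a little.
- gap (a point): Centre of the gap's floor, on the deck (20 mm above the bench) of a fixed aluminium chassis, 220 x 200 mm. z up. Gap along its x, 60 mm long, open-ended, between grey transformer (+y) and dark heat sink (-y), tops 40 mm above deck. 27 mm wide in the lower 28 mm; brass lips flare it to 47 at the mouth. Glass valves 63 mm tall at x 88, y +-70; capacitors 22 mm tall at x -80, y +-75.
- white_spacer: White plastic spacer, upright: block 36 long (its x) x 12 thick (its y) x 40 tall (z) mm, with a grip tab 30 (x) x 12 (y) mm rising a further 36 mm from the middle of its top (76 mm overall, 60 to 130 g). Origin: centre of its underside. Too thin; a bystander, leave it standing.
- black_spacer: Black plastic spacer, upright: block 36 long (its x) x 36 thick (its y) x 40 tall (z) mm, with a grip tab 30 (x) x 14 (y) mm rising a further 36 mm from the middle of its top (76 mm overall, 60 to 130 g). Origin: centre of its underside. Too thick; a bystander, leave it standing.
There are look-alikes about, which are no part of the job. Several things have the shape of the red_spacer; the one meant has the colours described above.

How it is judged (in metres and radians):
On the way:
1. the red spacer is pushed fully down in the gap while the gripper still holds or presses it (z of red_spacer in the frame of gap below 0.005 m and horizontal distance between red_spacer and gap below 0.015 m and angle between the x axis of red_spacer and the x axis of gap, either way round below 0.26 rad and angle between red_spacer's own z axis and vertical below 0.15 rad and contact force between the fingers and red_spacer above 0.5 N), for 0.1 s.
At the end, for the whole second after the job is handed in: The red spacer stands released and still in the gap: underside within 5 mm of the deck, its centre within 15 mm of the gap's centre, in line with the gap within 15 degrees (either way round), upright within about 8 degrees (z of red_spacer in the frame of gap between -0.004 and 0.005 m and horizontal distance between red_spacer and gap below 0.015 m and angle between the x axis of red_spacer and the x axis of gap, either way round below 0.26 rad and angle between red_spacer's own z axis and vertical below 0.15 rad and linear speed of red_spacer below 0.02 m/s and contact force between the fingers and red_spacer below 0.1 N); the robot touches nothing.
It fails at once if the white spacer moved more than 30 mm or tipped (distance of white_spacer from where it was at the start of the episode above 0.03 m or angle between white_spacer's own z axis and vertical above 0.4 rad).
It fails at once if the black spacer moved more than 30 mm or tipped (distance of black_spacer from where it was at the start of the episode above 0.03 m or angle between black_spacer's own z axis and vertical above 0.4 rad).
It also fails if it takes over 40 s, if anything falls off the work surface, if the arm or the gripper's body presses on something with over 40 N, if the wrist force passes 120 N, or if a joint passes its speed limit or range.

## Working session

There is one attempt and no reset: what is moved stays moved. The work goes in short steps, Python scripts to look and compute and a tool call to move; the robot and the scene stay as the last step left them, time stands still between calls to the robot, and variables do not carry over. Pictures are saved under pics/ and viewed, and the job is handed in when it is done.

Besides the shell and the picture viewer there is one more tool, called after ">>>" by a JSON object that holds its "op" and its "data", one argument or row to a line. send_rows: Moves the arm, as the interface text tells. Its arguments: {"type":"object","properties":{"commands":{"type":"array","items":{"type":"array","items":{"type":"number"}}},"fingers":{"type":"number"},"newtons":{"type":"number"}},"required":["commands"]}

```bash
mkdir -p pics; ls; cat > h.py <<'E'
import numpy as np,cv2,pickle
from rig import manip
def grab(n,f):
    d=manip.grab_frame(n); cv2.imwrite(f'pics/{f}.png',cv2.cvtColor(d['frame'],cv2.COLOR_RGB2BGR)); pickle.dump(d,open(f'pics/{f}.pkl','wb')); return d
def load(f): return pickle.load(open(f'pics/{f}.pkl','rb'))
def ray(d,u,v,fish=False):
    R,_=cv2.Rodrigues(np.array(d['rvec'],float)); t=np.array(d['tvec'],float).ravel()
    x=(u-d['cx'])/d['fx'];y=(v-d['cy'])/d['fy']
    if fish:
        r=np.hypot(x,y); s=np.sin(r)/r if r>1e-9 else 1; c=np.array([x*s,y*s,np.cos(r)])
    else: c=np.array([x,y,1.])
    return -R.T@t, R.T@c
def onz(d,u,v,z,fish=False):
    o,k=ray(d,u,v,fish); return o+k*(z-o[2])/k[2]
def proj(d,p,fish=False):
    R,_=cv2.Rodrigues(np.array(d['rvec'],float)); c=R@np.array(p,float)+np.array(d['tvec'],float).ravel()
    if fish:
        r=np.hypot(c[0],c[1]);th=np.arctan2(r,c[2]);k=th/r
        return d['cx']+d['fx']*c[0]*k,d['cy']+d['fy']*c[1]*k
    return d['cx']+d['fx']*c[0]/c[2],d['cy']+d['fy']*c[1]/c[2]
E
python3 - <<'E'
from h import *
s=manip.observe(); print(s['t'],s['position'],np.round(s['ee_rot'],3),s['gripper_width'],s['wrist_force'])
for n in('top','side','wrist'):
    d=grab(n,n+'0'); print(n,d['fx'],d['cx'],d['cy'],ray(d,d['cx'],d['cy']))
E
```

```text
pics
0.0 [231.42846933 470.96562071 238.16437271] [[ 0.441  0.897 -0.001]
 [ 0.897 -0.441 -0.001]
 [-0.001 -0.    -1.   ]] 88.01471052370836 [-1.06062051  0.44144096 -0.23596012]
top 380.19173876648375 282.0563072896985 211.94155409071982 (array([405.59811224,  66.60953204, 705.05075849]), array([ 0.22840272,  0.03020648, -0.97309802]))
side 417.99646244029447 280.9693689320218 209.55779965151166 (array([ 104.92774694, -424.19714156,  528.79285395]), array([ 0.52555746,  0.62346423, -0.57886243]))
wrist 325.19226210127806 277.34464376170405 205.39332061302173 (array([171.96669323, 499.87063859, 384.5506634 ]), array([ 0.23414669, -0.11628448, -0.96522186]))
```

View pics/top0.png

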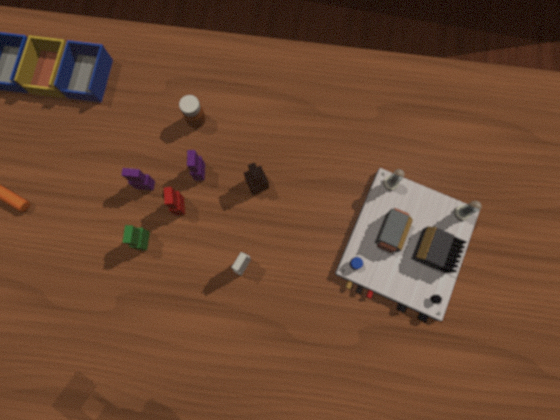

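View pics/side0.png

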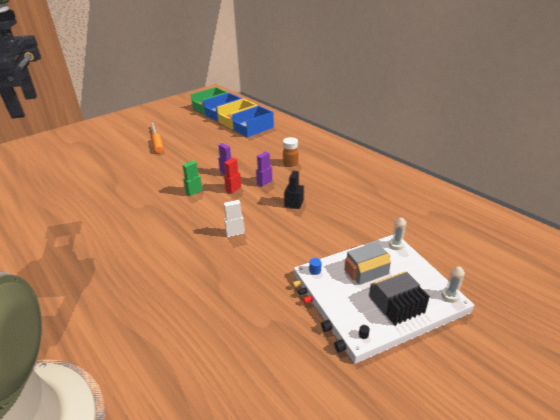

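View pics/wrist0.png

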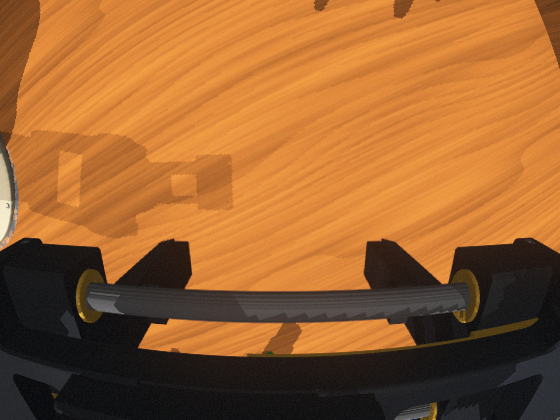

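The top view shows the red spacer near (175,201), purple look-alikes at (138,180) and (196,166), green at (136,238), black at (257,179), white at (241,264), and the chassis around (410,245). I'll enlarge both views to measure them.

```bash
python3 - <<'E'
from h import *
d=load('top0');im=cv2.cvtColor(d['frame'],cv2.COLOR_RGB2BGR)
a=cv2.resize(im[140:280,110:280],None,fx=4.5,fy=4.2,interpolation=cv2.INTER_CUBIC);cv2.imwrite('pics/t_sp.png',np.clip(a*1.6,0,255).astype('uint8'))
a=cv2.resize(im[165:325,330:485],None,fx=3.7,fy=3.7,interpolation=cv2.INTER_CUBIC);cv2.imwrite('pics/t_ch.png',np.clip(a*1.5,0,255).astype('uint8'))
for n,(u,v,z) in dict(red=(175,201,50),w=(241,264,50),b=(257,179,50),pur1=(138,180,50),pur2=(196,166,50),g=(136,238,50),gap=(415,240,60)).items(): print(n,onz(d,u,v,z).round(0))
s=load('side0');im=cv2.cvtColor(s['frame'],cv2.COLOR_RGB2BGR)
a=cv2.resize(im[130:250,170:320],None,fx=5,fy=5,interpolation=cv2.INTER_CUBIC);cv2.imwrite('pics/s_sp.png',a)
E
```

```text
red [554. 279.  50.]
w [459. 145.  50.]
b [614. 140.  50.]
pur1 [584. 353.  50.]
pur2 [624. 254.  50.]
g [479. 333.  50.]
gap [ 538. -146.   60.]
```

View pics/t_sp.png

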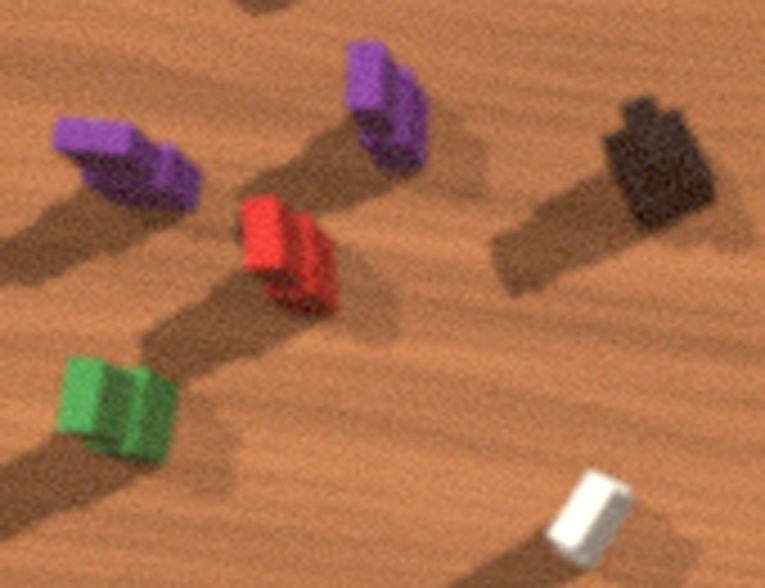

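View pics/t_ch.png

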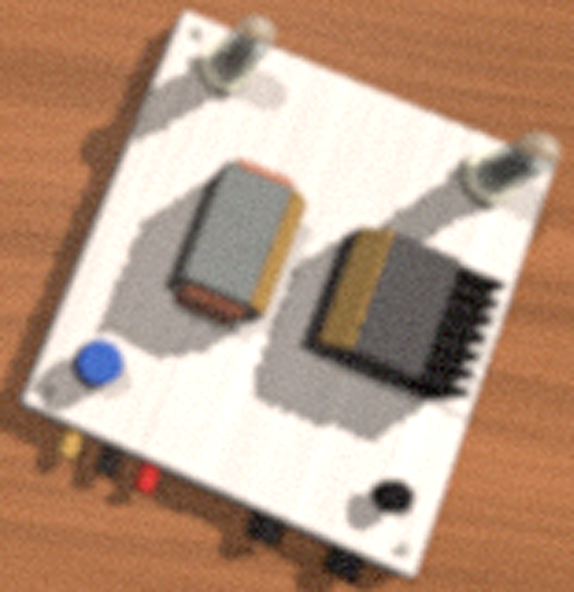

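View pics/s_sp.png

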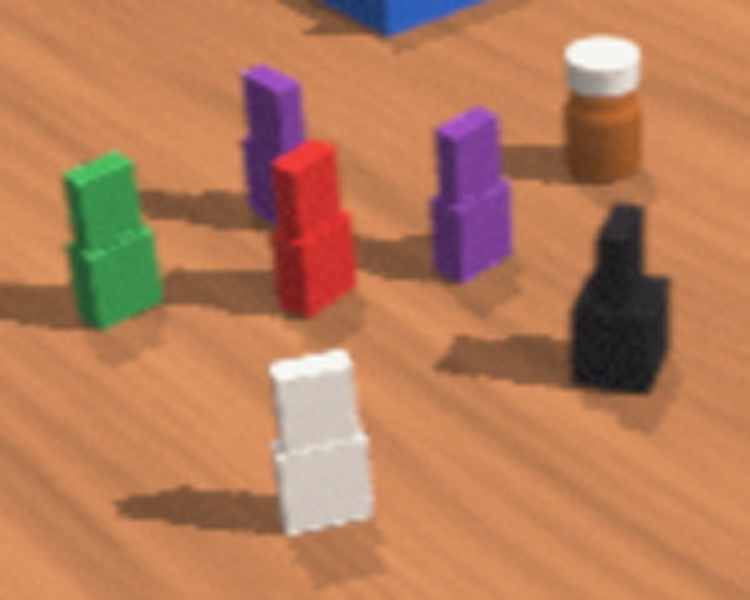

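```bash
python3 - <<'E'
from h import *
d=load('top0');C=lambda x,y:(x/3.7+330,y/3.7+165)
def P(x,y,z):return onz(d,*C(x,y),z)[:2]
TL=P(183,12,20);BL=P(22,402,20);BR=P(415,577,20)
print('deck',TL,BL,BR,np.linalg.norm(TL-BL),np.linalg.norm(BR-BL)); c=(TL+BR)/2
ax=TL-BL; print('centre',c,'yaw',np.degrees(np.arctan2(ax[1],ax[0])), np.degrees(np.arctan2(BL[1]-BR[1],BL[0]-BR[0]))-90)
# tr right lip edge top & heatsink dark-brass edge (z=60): outer mouth edges
t1,t2=P(283,190,60),P(245,315,60);print('transf brass top edge',t1,t2)
im=d['frame'].astype(int); r,g,b=im[...,0],im[...,1],im[...,2]
m=((r>2.2*g)&(r>2.2*b)&(r>60)).astype('uint8');m[:, :150]=0;m[:,200:]=0;m[:180]=0;m[225:]=0
print('redpix',m.sum())
# bright tab top
mt=(m>0)&(r>np.percentile(r[m>0],60))
ys,xs=np.nonzero(mt);pts=np.array([onz(d,x,y,76)[:2] for x,y in zip(xs,ys)],'float32');rc=cv2.minAreaRect(pts);print('tabtop',rc,pts.mean(0))
a=[onz(d,x/4.5+110,y/4.2+140,76)[:2] for x,y in((243,200),(282,196),(284,268),(246,271))];a=np.array(a);print(a,a.mean(0))
s=load('side0');print('proj',proj(s,[*a.mean(0),76]), proj(s,[*c,20]))
E
```

```text
deck [675.74472211 -84.56177685] [467.07171093 -22.37894105] [ 410.71569277 -213.10704088] 217.7409714864672 198.87988547945326
centre [ 543.23020744 -148.83440886] yaw -16.593622446679884 -16.46126752270517
transf brass top edge [ 577.92590956 -128.8803866 ] [ 516.56306793 -114.95822638]
redpix 398
tabtop ((557.7390747070312, 278.432373046875), (30.208372116088867, 25.64059066772461), 11.717278480529785) [556.6293  282.61697]
[[568.95029491 293.85077662]
 [572.6233699  279.3648233 ]
 [542.67964111 272.54432597]
 [539.5265491  286.58830041]] [555.94496376 283.08705657]
proj (np.float64(230.32704686143006), np.float64(161.02321916745268)) (np.float64(377.5625953155154), np.float64(284.7693482486226))
```

Red's tab centre is near (556,283) with yaw about 13°, and the side view agrees. The chassis yaw is about −16.5°. I'll hover above the red spacer with the jaws across its thickness.

>>> {"op": "send_rows", "data": {
  "commands": [
    [-2.5,37.4,8.0,0,0,-0.684],
    [-2.5,37.4,8.0,0,0,-0.684],
    [-2.5,37.4,8.0,0,0,-0.684],
    [-2.5,37.4,8.0,0,0,-0.684],
    [-2.5,37.4,8.0,0,0,-0.684],
    [-2.5,37.4,8.0,0,0,-0.684],
    [-2.5,37.4,8.0,0,0,-0.684],
    [-2.5,37.4,8.0,0,0,-0.684],
    [-2.5,37.4,8.0,0,0,-0.684],
    [-2.5,37.4,8.0,0,0,-0.684]
  ],
  "fingers": 0.35,
  "newtons": 30
}}

```text
t: 0.98
position: [558.7, 281.0, 157.2]
ee_rot: [[-0.223, 0.975, -0.001], [0.975, 0.223, -0.001], [-0.001, -0.001, -1.0]]
wrist_force: [0.4, -0.6, 0.6]
gripper_width: 57.4
```

>>> {"op": "send_rows", "data": {
  "commands": [
    [0,0,0,0,0,0],
    [0,0,0,0,0,0],
    [0,0,0,0,0,0]
  ]
}}

```text
t: 1.23
position: [555.6, 284.2, 158.7]
ee_rot: [[-0.226, 0.974, -0.001], [0.974, 0.226, 0.0], [0.0, -0.001, -1.0]]
wrist_force: [-0.0, -0.1, -0.1]
gripper_width: 57.2
```

```bash
python3 - <<'E'
from h import *
s=manip.observe(); print(s['t'],s['position'],np.round(s['ee_rot'],4),s['gripper_width'],s['qpos'])
grab('wrist','wrist1')
E
```

```text
1.2333 [555.58416762 284.20476378 158.65736907] [[-2.256e-01  9.742e-01 -6.000e-04]
 [ 9.742e-01  2.256e-01  0.000e+00]
 [ 2.000e-04 -6.000e-04 -1.000e+00]] 57.22360364921179 [ 2.85296599e-01  5.96120104e-01  1.28349137e+00  2.19910093e-04
  1.26255953e+00 -1.51317154e+00]
```

View pics/wrist1.png

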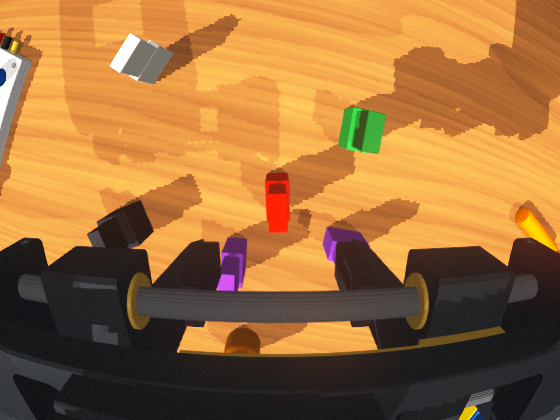

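The wrist view shows the red tab at about (278,205), nearly parallel to the fingers. Next I'll measure its top face on the z=76 plane.

```bash
python3 - <<'E'
from h import *
d=load('wrist1');im=cv2.cvtColor(d['frame'],cv2.COLOR_RGB2BGR)
cv2.imwrite('pics/w1c.png',cv2.resize(im[160:245,230:330],None,fx=7,fy=7,interpolation=cv2.INTER_CUBIC))
for z in(76,):
  r=im[...,2].astype(int);g=im[...,1].astype(int)
  m=(r>200)&(g<70); ys,xs=np.nonzero(m);k=(abs(xs-278)<30)&(abs(ys-205)<40);xs,ys=xs[k],ys[k];print(len(xs),xs.min(),xs.max(),ys.min(),ys.max())
  p=np.array([onz(d,x,y,z,True)[:2] for x,y in zip(xs,ys)],'float32');rc=cv2.minAreaRect(p);print(rc)
E
```

```text
959 265 289 180 232
((551.8956298828125, 282.64361572265625), (39.802032470703125, 16.952701568603516), 15.51041030883789)
```

View pics/w1c.png

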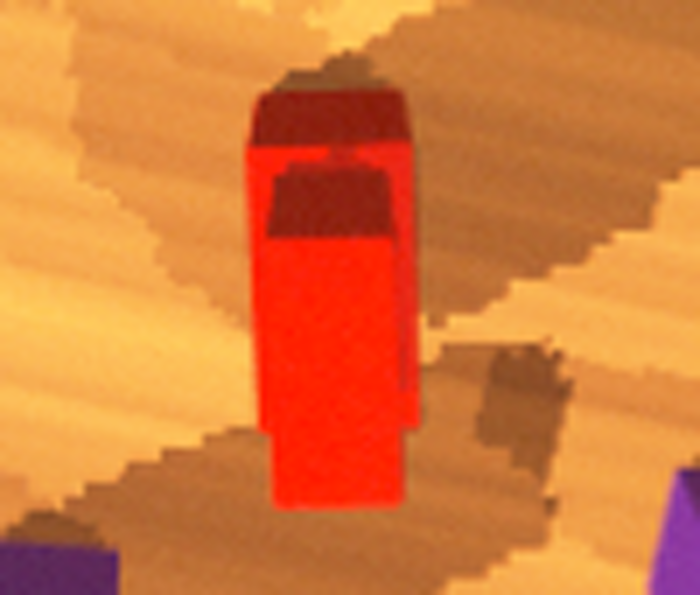

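```bash
python3 - <<'E'
from h import *
d=load('wrist1');s=manip.observe();R=np.array(s['ee_rot'])
p=np.array([onz(d,x/7+230-.4,y/7+160-.4,76,True) for x,y in((268,237),(394,237),(405,508),(273,510))])
print(p.round(1),p.mean(0));a=(p[3]+p[2]-p[0]-p[1]);print('yaw',np.degrees(np.arctan2(a[1],a[0])),np.linalg.norm(a)/2)
print('tool d',R.T@(p.mean(0)-s['position']), 'tool y yaw',np.degrees(np.arctan2(R[1,1],R[0,1])))
E
```

```text
[[544.1 273.6  76. ]
 [541.2 286.3  76. ]
 [569.8 294.3  76. ]
 [573.2 280.7  76. ]] [557.05030008 283.71697971  76.        ]
yaw 14.705918070537988 29.810639824341205
tool d [-1.19189196  1.4186984  82.98369907] tool y yaw 13.079669653382059
```

>>> {"op": "send_rows", "data": {
  "commands": [
    [-0.1,0.14,3,0,0,-0.028],
    [-0.1,0.14,6,0,0,-0.028],
    [-0.1,0.14,8.5,0,0,-0.028],
    [-0.1,0.14,10.5,0,0,-0.028],
    [-0.1,0.14,11.5,0,0,-0.028],
    [-0.1,0.14,11.5,0,0,-0.028],
    [-0.1,0.14,11.5,0,0,-0.028]
  ]
}}

```text
t: 1.87
position: [557.8, 283.7, 44.7]
ee_rot: [[-0.253, 0.967, 0.001], [0.967, 0.253, 0.0], [0.0, 0.001, -1.0]]
wrist_force: [0.0, 0.5, -0.2]
gripper_width: 57.5
```

>>> {"op": "send_rows", "data": {
  "commands": [
    [0,0,0,0,0,0],
    [0,0,0,0,0,0],
    [0,0,0,0,0,0],
    [0,0,0,0,0,0],
    [0,0,0,0,0,0],
    [0,0,0,0,0,0]
  ],
  "fingers": 1,
  "newtons": 40
}}

```text
t: 2.37
position: [557.9, 283.1, 43.9]
ee_rot: [[-0.252, 0.968, 0.0], [0.968, 0.252, 0.0], [0.0, 0.0, -1.0]]
wrist_force: [-0.1, 0.0, -0.4]
gripper_width: 19.7
```

>>> {"op": "send_rows", "data": {
  "commands": [
    [0,0,0,0,0,0],
    [0,0,0,0,0,0],
    [0,0,0,0,0,0],
    [0,0,0,0,0,0]
  ]
}}

```text
t: 2.7
position: [557.8, 283.1, 43.7]
ee_rot: [[-0.252, 0.968, -0.0], [0.968, 0.252, 0.0], [0.0, -0.0, -1.0]]
wrist_force: [-0.5, -0.1, 1.0]
gripper_width: 13.9
```

>>> {"op": "send_rows", "data": {
  "commands": [
    [0,0,-3,0,0,0],
    [0,0,-6,0,0,0],
    [0,0,-9,0,0,0],
    [0,0,-12,0,0,0],
    [0,0,-14,0,0,0],
    [0,0,-14,0,0,0],
    [0,0,-14,0,0,0]
  ]
}}

```text
t: 3.28
position: [557.8, 283.1, 183.7]
ee_rot: [[-0.252, 0.968, 0.001], [0.968, 0.252, 0.0], [0.0, 0.001, -1.0]]
wrist_force: [-0.3, 0.1, -1.6]
gripper_width: 13.6
```

The spacer is held and the opening reads 13.6 mm. Now I'll locate the gap from the initial top and side views.

```bash
python3 - <<'E'
from h import *
d=load('top0');C=lambda x,y:((x+.5)/3.7+330-.5,(y+.5)/3.7+165-.5)
P=lambda x,y,z:onz(d,*C(x,y),z)[:2]
# transformer grey/brass edge ends, heatsink brass/dark edge ends, z=60
q=np.array([P(290,193,60),P(252,312,60),P(395,232,60),P(357,352,60)])
print(q.round(1),q.mean(0)); 
for a,b in((0,1),(2,3)): v=q[a]-q[b];print(np.linalg.norm(v),np.degrees(np.arctan2(v[1],v[0])))
n=np.array([-np.sin(np.radians(-16.5)),np.cos(np.radians(-16.5))]);print('width',(q[0]-q[2])@n)
u=np.array([n[1],-n[0]])
caps=[P(99,362,42),P(392,497,42)];print('caps',caps,(caps[0]-caps[1])@n,np.linalg.norm(caps[0]-caps[1]),'gap from caps',np.mean(caps,0)+80*u)
im=cv2.cvtColor(load('side0')['frame'],cv2.COLOR_RGB2BGR)
cv2.imwrite('pics/s_ch.png',cv2.resize(im[205:360,285:480],None,fx=4,fy=3.8,interpolation=cv2.INTER_CUBIC))
E
```

```text
[[ 577.5 -131.6]
 [ 518.9 -117.4]
 [ 565.3 -181.2]
 [ 506.9 -166.2]] [ 542.15571755 -149.09632687]
60.24718935925738 -13.582511519816244
60.30803017487703 -14.406287548783586
width 51.064245408778575
caps [array([488.94463894, -52.80848478]), array([ 445.18715236, -191.71730099])] 145.616311966036 145.63782768690652 gap from caps [ 543.77147444 -144.98412046]
```

View pics/s_ch.png

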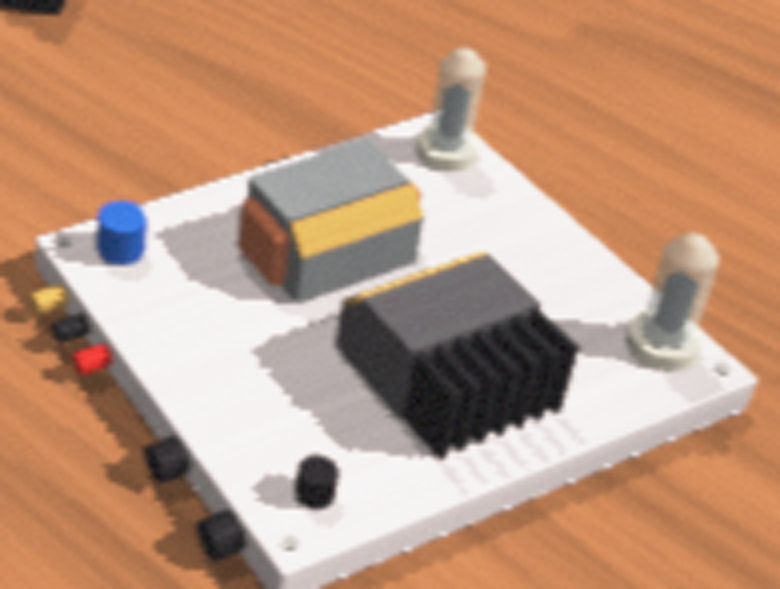

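>>> {"op": "send_rows", "data": {
  "commands": [
    [-4,-0.7,0,0,0,0.05],
    [-8,-1.4,0,0,0,0.1],
    [-12,-2.2,0,0,0,0.15],
    [-16,-2.9,0,0,0,0.2],
    [-20,-3.6,0,0,0,0.25],
    [-24,-4.4,0,0,0,0.3],
    [-28,-5.1,0,0,0,0.35],
    [-32,-5.8,0,0,0,0.4],
    [-36,-6.5,0,0,0,0.45],
    [-40,-7.2,0,0,0,0.5]
  ]
}}

```text
t: 4.12
position: [588.1, -123.9, 181.3]
ee_rot: [[0.245, 0.97, -0.003], [0.97, -0.245, 0.001], [0.001, -0.004, -1.0]]
wrist_force: [0.1, 0.3, -0.5]
gripper_width: 13.8
```

>>> {"op": "send_rows", "data": {
  "commands": [
    [0,0,0,0,0,0],
    [0,0,0,0,0,0],
    [0,0,0,0,0,0]
  ]
}}

```text
t: 4.37
position: [588.5, -121.4, 182.0]
ee_rot: [[0.242, 0.97, -0.003], [0.97, -0.242, 0.002], [0.001, -0.003, -1.0]]
wrist_force: [0.4, 1.0, -1.7]
gripper_width: 13.6
```

>>> {"op": "send_rows", "data": {
  "commands": [
    [-4,1.2,0,0,0,0.04],
    [-4,1.2,0,0,0,0.04],
    [-4,1.2,0,0,0,0.04],
    [-4,1.2,0,0,0,0.04],
    [-4,1.2,0,0,0,0.04]
  ]
}}

```text
t: 4.78
position: [591.1, -162.3, 183.5]
ee_rot: [[0.279, 0.96, -0.001], [0.96, -0.279, 0.0], [0.0, -0.001, -1.0]]
wrist_force: [-0.0, -0.9, -1.2]
gripper_width: 13.8
```

```bash
python3 - <<'E'
from h import *
s=manip.observe(); print(s['t'],s['position'],np.round(s['ee_rot'],4),s['gripper_width'],s['qpos'])
d=grab('wrist','wrist2')
E
```

```text
4.7833 [ 591.0523084  -162.26576279  183.46388291] [[ 2.790e-01  9.603e-01 -5.000e-04]
 [ 9.603e-01 -2.790e-01  5.000e-04]
 [ 3.000e-04 -7.000e-04 -1.000e+00]] 13.827361010550055 [-4.58916944e-01  5.50105590e-01  1.29202771e+00  1.93512373e-04
  1.30015793e+00 -1.74699569e+00]
```

View pics/wrist2.png

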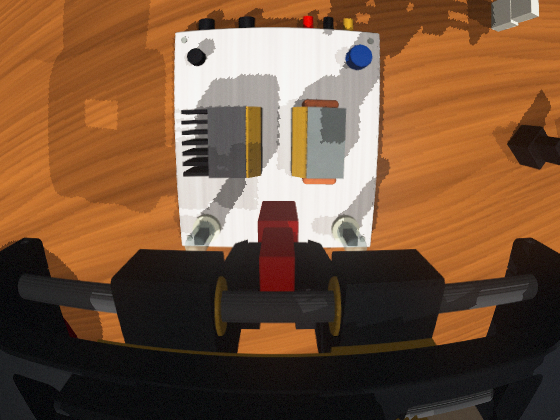

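The wrist view shows the gap clearly: the heat sink lip spans columns 246–262, the transformer lip 291–307, both over rows 107–179. The held spacer is upright near (278,240).

```bash
python3 - <<'E'
from h import *
d=load('wrist2');im=cv2.cvtColor(d['frame'],cv2.COLOR_RGB2BGR)
cv2.imwrite('pics/w2c.png',cv2.resize(im[95:215,225:330],None,fx=7,fy=5,interpolation=cv2.INTER_CUBIC))
E
```

```text
(no output)
```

View pics/w2c.png

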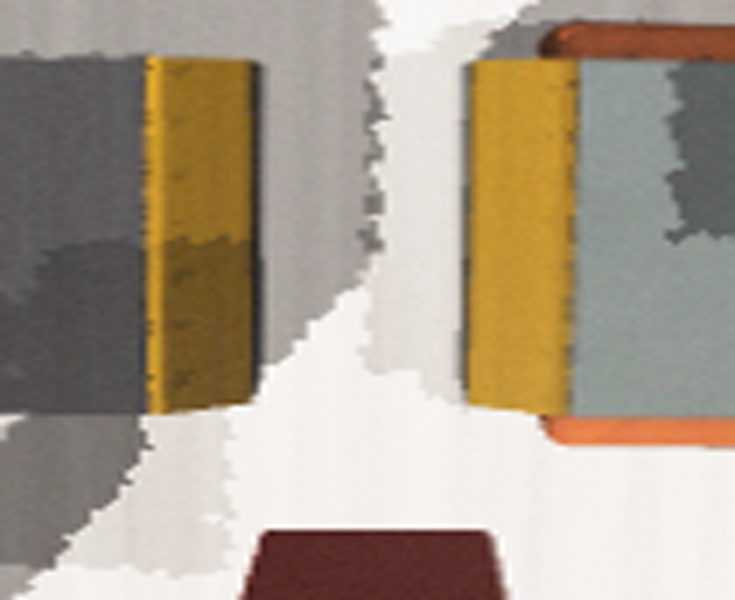

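```bash
python3 - <<'E'
from h import *
d=load('wrist2');s=manip.observe();R=np.array(s['ee_rot']);T=np.array(s['position'])
P=lambda x,y,z:onz(d,(x+.5)/7-.5+225,(y+.5)/5-.5+95,z,True)
A=np.array([P(148,58,60),P(148,413,60),P(579,60,60),P(571,414,60)])
B=np.array([P(252,62,48),P(253,400,48),P(470,62,48),P(466,402,48)])
for q in(A,B):
    t=(q-T)@R  # tool frame
    print(t.round(1).tolist(),q.mean(0).round(1),'toolmean',t.mean(0).round(1)); 
    for a,b in((1,0),(3,2)): v=q[a]-q[b];print(np.linalg.norm(v).round(1),np.degrees(np.arctan2(v[1],v[0])).round(2))
    print('w',t[2:,0].mean()-t[:2,0].mean())
# spacer bottom front edge at held pose: underside z = T z-43.7
q=np.array([onz(d,225+262/7,95+531/5,T[2]-43.7,True),onz(d,225+492/7,95+531/5,T[2]-43.7,True)]);print('spacer bottom edge tool',((q-T)@R).round(1))
E
```

```text
[[-26.5, -77.5, 123.6], [-27.2, -17.9, 123.6], [24.0, -77.1, 123.6], [23.8, -17.7, 123.6]] [ 545.  -150.5   60. ] toolmean [ -1.5 -47.5 123.6]
59.6 -16.9
59.4 -16.38
w 50.751877750745884
[[-14.9, -77.1, 135.6], [-15.1, -18.0, 135.6], [11.7, -77.1, 135.6], [11.6, -17.6, 135.6]] [ 545.  -150.7   48. ] toolmean [ -1.7 -47.4 135.6]
59.1 -16.42
59.4 -16.31
w 26.675507617684033
spacer bottom edge tool [[ -9.5 -17.5  43.7]
 [ 10.3 -17.5  43.7]]
```

The gap centre in the tool frame is about x −1.7, y −47.5, and the yaw agrees within 0.3°. I'll move over it and start down.

>>> {"op": "send_rows", "data": {
  "commands": [
    [-0.2,-2.5,0,0,0,0],
    [-0.2,-4.8,0,0,0,0],
    [-0.2,-4.8,1,0,0,0.003],
    [-0.2,-4.8,3,0,0,0.003],
    [-0.2,-4.8,5,0,0,0.003],
    [-0.2,-4.8,6.5,0,0,0.003],
    [-0.2,-4.8,6.5,0,0,0.003],
    [-0.2,-4.8,6.5,0,0,0.003]
  ]
}}

```text
t: 5.5
position: [544.6, -151.7, 118.4]
ee_rot: [[0.283, 0.959, -0.001], [0.959, -0.283, 0.001], [0.0, -0.001, -1.0]]
wrist_force: [-0.2, 0.1, -0.8]
gripper_width: 13.5
```

```bash
python3 - <<'E'
from h import *
s=manip.observe(); print(s['t'],s['position'],np.round(s['ee_rot'],4),s['gripper_width'])
d=grab('wrist','wrist3');im=cv2.cvtColor(d['frame'],cv2.COLOR_RGB2BGR)
cv2.imwrite('pics/w3c.png',cv2.resize(im[100:320,130:420],None,fx=2.7,fy=2.7,interpolation=cv2.INTER_CUBIC))
d=grab('side','side3');im=cv2.cvtColor(d['frame'],cv2.COLOR_RGB2BGR)
cv2.imwrite('pics/s3c.png',cv2.resize(im[180:360,280:480],None,fx=3.3,fy=3.3,interpolation=cv2.INTER_CUBIC))
E
```

```text
5.5 [ 544.56147976 -151.73872347  118.43934866] [[ 2.832e-01  9.591e-01 -9.000e-04]
 [ 9.591e-01 -2.832e-01  5.000e-04]
 [ 3.000e-04 -1.000e-03 -1.000e+00]] 13.541410877144132
```

View pics/w3c.png

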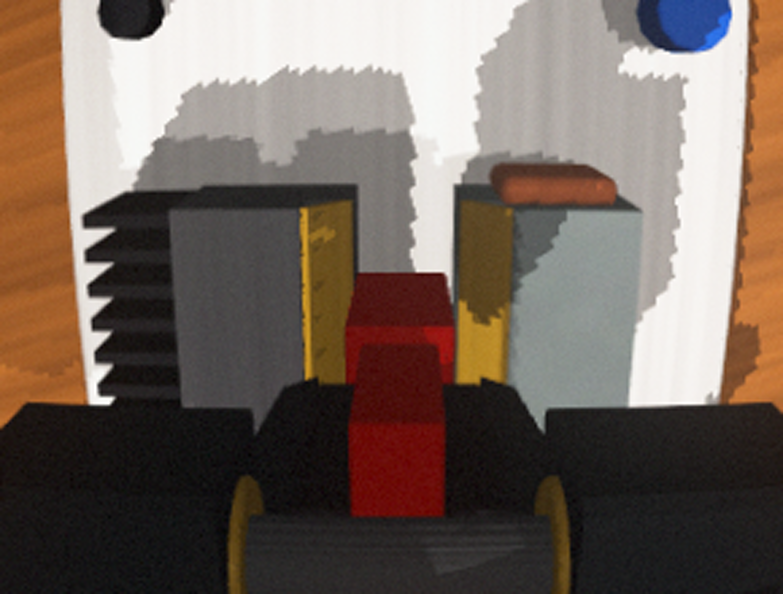

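View pics/s3c.png

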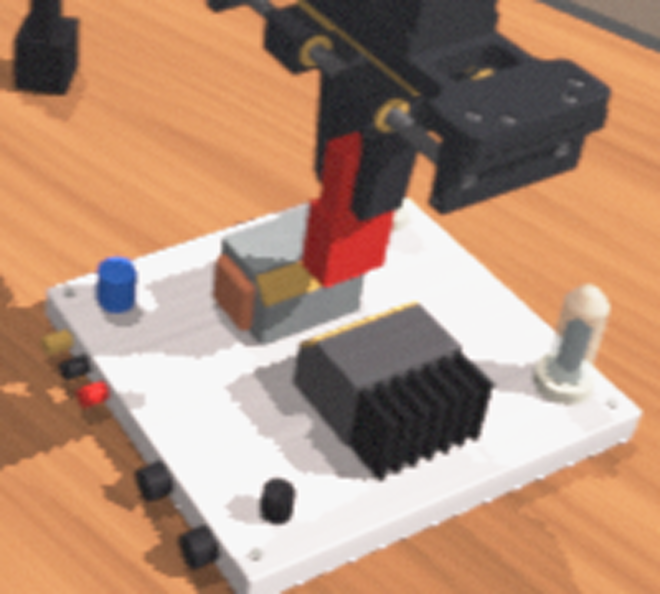

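The wrist view shows the spacer's lower edge centred near crop column 401 and the gap's far-end lip centre near 406, so I'll check that offset. The side view shows the spacer above the gap and upright.

```bash
python3 - <<'E'
from h import *
d=load('wrist3');s=manip.observe();R=np.array(s['ee_rot']);T=np.array(s['position'])
P=lambda x,y,z:((onz(d,(x+.5)/2.7-.5+130,(y+.5)/2.7-.5+100,z,True)-T)@R).round(1)
print('spacer bottom',P(359,273,T[2]-43.7),P(444,273,T[2]-43.7))
print('lip low',P(357,200,48),P(455,200,48))
print('lip top',P(301,206,60),P(513,206,60))
print('block top',P(346,326,T[2]-3.7),P(453,326,T[2]-3.7))
print('deck slot',P(357,186,48),P(455,186,48))
E
```

```text
spacer bottom [ -9.1 -18.7  43.7] [  9.8 -18.7  43.7]
lip low [-10.7 -30.5  71.7] [ 13.8 -30.5  71.7]
lip top [-23.5 -31.1  59.7] [ 26.9 -31.1  59.7]
block top [ -9.7 -19.1   3.7] [  9.4 -19.1   3.7]
deck slot [-10.7 -34.   71.7] [ 13.8 -34.   71.7]
```

>>> {"op": "send_rows", "data": {
  "commands": [
    [0.12,0,0,0,0,0],
    [0.12,0,1,0,0,0],
    [0.12,0,2,0,0,0],
    [0.12,0,2.8,0,0,0],
    [0.12,0,3.5,0,0,0],
    [0.12,0,4.1,0,0,0],
    [0.12,0,4.6,0,0,0],
    [0.12,0,4.6,0,0,0]
  ]
}}

```text
t: 6.27
position: [544.3, -150.9, 71.5]
ee_rot: [[0.284, 0.959, -0.002], [0.959, -0.284, 0.001], [0.0, -0.002, -1.0]]
wrist_force: [-0.5, 0.3, -0.1]
gripper_width: 13.8
```

>>> {"op": "send_rows", "data": {
  "commands": [
    [0,0,0.2,0,0,0],
    [0,0,0.4,0,0,0],
    [0,0,0.6,0,0,0],
    [0,0,0.7,0,0,0],
    [0,0,0.8,0,0,0],
    [0,0,0.8,0,0,0]
  ]
}}

```text
t: 6.77
position: [544.7, -151.1, 64.6]
ee_rot: [[0.284, 0.959, -0.0], [0.959, -0.284, 0.0], [0.0, -0.0, -1.0]]
wrist_force: [-0.4, 0.1, -1.4]
gripper_width: 13.3
```

>>> {"op": "send_rows", "data": {
  "commands": [
    [0,0,0.05,0,0,0],
    [0,0,0.1,0,0,0],
    [0,0,0.1,0,0,0]
  ]
}}

```text
t: 7.02
position: [544.8, -151.1, 63.8]
ee_rot: [[0.284, 0.959, 0.0], [0.959, -0.284, -0.0], [-0.0, 0.0, -1.0]]
wrist_force: [-0.1, 0.3, -1.6]
gripper_width: 13.5
```

>>> {"op": "send_rows", "data": {
  "commands": [
    [0,0,0.05,0,0,0],
    [0,0,0.1,0,0,0],
    [0,0,0.1,0,0,0]
  ]
}}

```text
t: 7.27
position: [545.0, -151.1, 63.7]
ee_rot: [[0.284, 0.959, 0.001], [0.959, -0.284, -0.0], [-0.0, 0.001, -1.0]]
wrist_force: [-3.1, 1.7, 7.5]
gripper_width: 13.4
```

Contact came at the expected height (TCP 63.7) with about 8 N upward. I'll press a little more and look before letting go.

>>> {"op": "send_rows", "data": {
  "commands": [
    [0,0,0.05,0,0,0],
    [0,0,0.05,0,0,0],
    [0,0,0.05,0,0,0]
  ]
}}

```text
t: 7.52
position: [545.1, -151.2, 63.6]
ee_rot: [[0.284, 0.959, 0.001], [0.959, -0.284, -0.001], [-0.0, 0.001, -1.0]]
wrist_force: [-4.2, 3.1, 11.1]
gripper_width: 13.5
```

```bash
python3 - <<'E'
from h import *
s=manip.observe(); print(s['t'],s['position'],s['wrist_force'])
a=cv2.cvtColor(grab('wrist','wrist4')['frame'],cv2.COLOR_RGB2BGR);b=cv2.cvtColor(grab('side','side4')['frame'],cv2.COLOR_RGB2BGR)
a=cv2.resize(a[100:320,180:376],(392,440));b=cv2.resize(b[190:340,300:434],(393,440),interpolation=cv2.INTER_CUBIC)
cv2.imwrite('pics/c4.png',np.hstack([a,b]))
E
```

```text
7.5167 [ 545.0566515 -151.1648029   63.6482278] [-4.1501329   3.05841642 11.07726574]
```

View pics/c4.png

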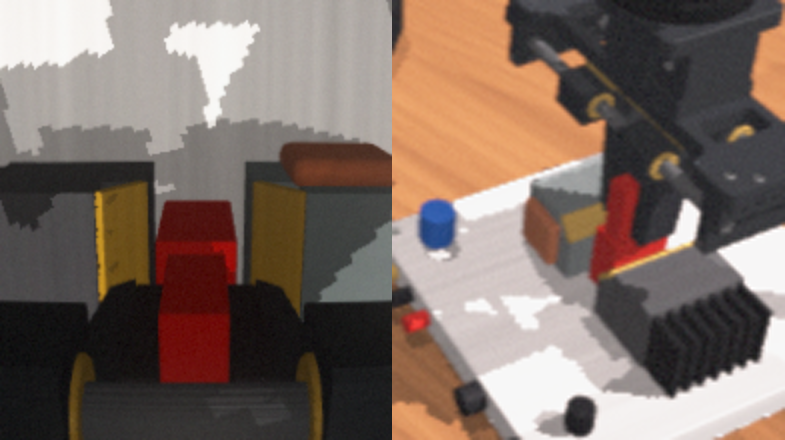

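The spacer sits centred in the gap with its shoulders level with the tops. I'll ease off the press and release.

>>> {"op": "send_rows", "data": {
  "commands": [
    [0,0,-0.1,0,0,0],
    [0,0,-0.1,0,0,0]
  ]
}}

```text
t: 7.78
position: [545.0, -151.2, 63.7]
ee_rot: [[0.284, 0.959, 0.001], [0.959, -0.284, -0.0], [-0.0, 0.001, -1.0]]
wrist_force: [-1.3, 0.8, 4.8]
gripper_width: 13.6
```

>>> {"op": "send_rows", "data": {
  "commands": [
    [0,0,0,0,0,0],
    [0,0,0,0,0,0],
    [0,0,0,0,0,0],
    [0,0,0,0,0,0],
    [0,0,0,0,0,0],
    [0,0,0,0,0,0]
  ],
  "fingers": 0.5
}}

```text
t: 8.28
position: [544.7, -151.1, 63.1]
ee_rot: [[0.284, 0.959, -0.0], [0.959, -0.284, 0.0], [0.0, -0.0, -1.0]]
wrist_force: [0.7, 0.1, -0.8]
gripper_width: 44.0
```

>>> {"op": "send_rows", "data": {
  "commands": [
    [0,0,-1,0,0,0],
    [0,0,-3,0,0,0],
    [0,0,-6,0,0,0],
    [0,0,-9,0,0,0],
    [0,0,-12,0,0,0],
    [0,4,-12,0,0,0],
    [0,6,-12,0,0,0],
    [0,6,-12,0,0,0],
    [0,6,-12,0,0,0]
  ]
}}

```text
t: 9.03
position: [602.3, -168.1, 183.2]
ee_rot: [[0.284, 0.959, -0.0], [0.959, -0.284, 0.0], [0.0, -0.0, -1.0]]
wrist_force: [-0.4, 0.5, -0.2]
gripper_width: 44.3
```

```bash
python3 - <<'E'
from h import *
s=manip.observe(); print(s['t'],s['position'],s['wrist_force'],s['gripper_width'])
a=cv2.cvtColor(grab('wrist','wrist5')['frame'],cv2.COLOR_RGB2BGR);b=cv2.cvtColor(grab('side','side5')['frame'],cv2.COLOR_RGB2BGR)
a=cv2.resize(a[40:260,180:376],(392,440));b=cv2.resize(b[190:340,300:434],(393,440),interpolation=cv2.INTER_CUBIC)
cv2.imwrite('pics/c5.png',np.hstack([a,b]))
E
```

```text
9.0333 [ 602.29021166 -168.08203453  183.21287259] [-0.38723318  0.49794326 -0.21379729] 44.288591853804704
```

View pics/c5.png

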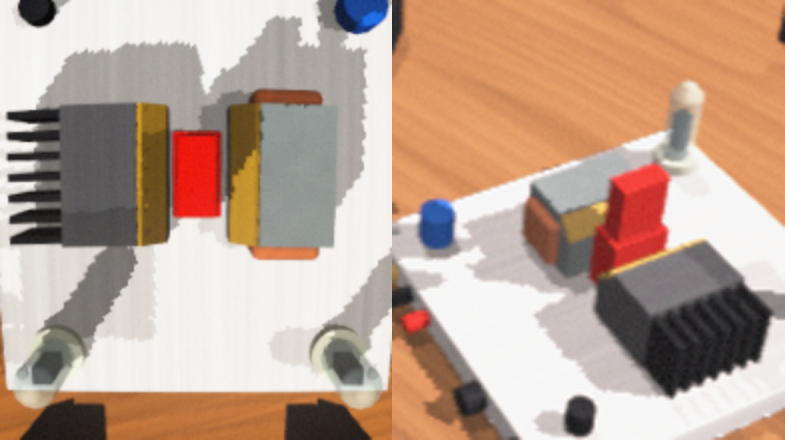

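View pics/side5.png

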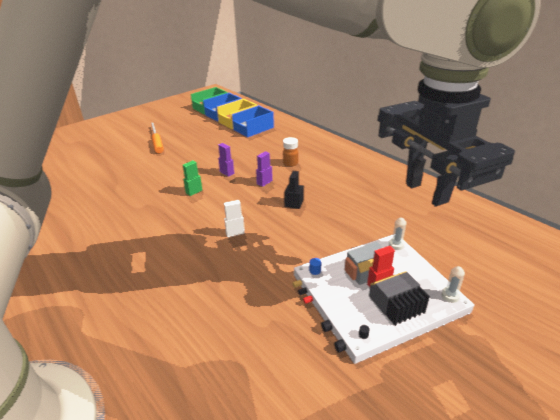

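The red spacer stands upright, centred and aligned in the gap. White (235,218) and black (294,190) are where they started, and the arm is clear.

```bash
python3 -c "
from rig import manip
print(manip.hand_in())"
```

```text
the job is handed in; nothing more can be done
None
```

I gripped the red spacer by its tab and carried it over the bystanders. I lowered it into the middle of the gap and pressed it onto the deck with about 11 N before letting go. The arm then backed clear and I handed the job in at about 9 s; the hand-in gave no verdict.

- **Depth:** it met the deck at the expected height (TCP at 63.6 mm, so underside at about 20 mm).
- **Fit:** after release it stood upright, centred along the gap to within about 1 mm and in line with it by eye.
- **Bystanders:** the white and black spacers looked untouched in the side view.
- **Disagreement:** the top and wrist cameras put the gap about 2–3 mm apart, which is roughly the calibration error. I went by the wrist camera and corrected the sideways position by 1.2 mm before insertion. No check failed.

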